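# Hang the rinsed sauce bottle on its drying peg

## Robot

A 6-joint arm with a two-finger parallel gripper is mounted at the origin on the work surface. World frame = base frame: x ahead of the robot, y to its left, z up, the work surface at z = 0. Lengths are in mm, angles in degrees, forces in N, time in s.
With the tool pointing down it reaches from about 300 to 850 mm from the base axis. Payload 4.2 kg.
Tool frame: the origin (TCP) lies midway between the tips of the shut fingers; the grasp point (between the pads) lies 19 mm behind it; z points along the fingers, y is the direction in which the jaws open and shut (so a half turn about z gives the same grasp; the last joint's range is limited). The gripper opens to 91 mm and grips with 3 to 60 N. Pads are 32 mm wide; open, the fingers measure 118 mm over their backs; the gripper's body (76 mm by 178 mm) begins 60 mm behind the grasp point.
Start: joints at [63.713, 18.312, 89.639, -0, 72.044, -1.146], TCP at [244.295, 520.541, 213.976] pointing down, gripper open.
Joint ranges: [-177.97, 177.97], [-48.28, 115.42], [12.27, 149.76], [-77.06, 257.06], [2.81, 150.46], [-146.56, 146.56]. Speed limits (degrees/s): [147.25, 147.25, 180, 180, 180, 180].

## Interface

Orientations are given as [roll, pitch, yaw] about the fixed x, y, z axes, in that order (R = Rz(yaw) Ry(pitch) Rx(roll)).
In Python, from workcell import env gives the robot as it stands.
- The arm moves only by the shell command python3 -m jog 'ROWS' [FORCE]. ROWS is JSON, a list of rows, each an object of numbers: "dx", "dy", "dz": the shift along the world's x, y, z in m; "wx", "wy", "wz": the turn, a rotation vector about the world's x, y, z in rad; "grip": the gripper's target within -1 to 1 (shut at 1, half-way at 0, fully open at -1). In form: [{"dx": .., "dy": .., "dz": .., "wx": .., "wy": .., "wz": .., "grip": ..}, ...]. A call has 1 to 10 rows; each row shifts and turns the commanded pose from where the row before left it; what a row does not reach is not made up. A row lasts 1/10 s, in which the tool goes at most 50 mm and 8.59 degrees, less where a joint would pass 70% of its speed; a pose out of reach is approached as far as the arm can. A call with a gripper value outside its range is refused whole. The fingers move at their own pace and stop on an object; FORCE is the grip in N (left out, the last holds). Time passes only in rows, so rows that do not move let the fingers close. It gives the time, the measured TCP pose, the force and the opening at its end, in the units of the state.
- env.state(): the state, without advancing time (a new reading comes with each control period).
- env.grab_frame(name): name is "side" or "top"; returns the picture (400x640x3 uint8, red, green, blue); there is no depth.
- env.get_calibration(name): a dict with "fx", "fy", "cx", "cy" (pixels), "k1" (the pictures are not rectified: a ray, as slopes to the right and down, at radius r is drawn at 1 + k1 r^2 times it, then the intrinsics apply), "R" (3x3) and "t" (3): a world point X has camera coordinates R X + t. Camera axes: x right, y down, z forward; pixel columns grow to the right and rows downward; lengths in mm; the calibration is good to about 2 mm. A picture is of the moment at which its call begins. get_calibration takes no time and is no camera call.
- env.job_done(): hands the job in, once; it reports no verdict.
The state is a dict: "time_s": time; "qpos": joint angles; "qvel": joint speeds; "effort": joint torques, N m; "ee_pos": TCP position; "ee_rot": TCP orientation; "force": force on the tool from outside, world axes, zero at the start; "torque": the same for the moment, N m; "gripper_width": finger opening in mm.
Only numpy, scipy, OpenCV 4.12 (cv2) and the standard library are available. Lean on these libraries where they do the work, as an engineer would, in place of code of your own. Each camera call takes 0.05 s, during which the arm holds its last target. There are 200 camera calls.

## Task

Take the open, rinsed white bottle that lies on the mat, turn it mouth down and slide its neck over the slim leaning drying peg until the mouth sits on the collar at the foot of the peg, then let go of it. Leave the other white bottle, the one with the pointed nozzle, where it lies.

Things in the scene. Friction and masses are not known exactly. Their poses are not given: they have to be found in the camera images.
- bottle: Open hollow white bottle, 155 mm, 0.13 kg, lying on a flat side. Origin: centre of its mouth, roughly towards the robot, 26 mm above the table; x runs along the centre line from mouth to closed bottom, z up as it lies. Along x: 0-40 mm round neck, 36 mm outside, 30 mm inside; 40-60 shoulder; 60-155 square body 52 x 52 mm, walls 3 mm. Grip the body's upright sides about 100 mm from the mouth.
- stand: Fixed steel stand with the slim peg. Origin: foot of the peg, centre of the collar's upper face, 70 mm above the table; z up. The peg, 85 mm long, 24 mm thick, tapering to 12 mm from 42 mm up, leans 30 deg from vertical along (0.5, 0, 0.866) of the stand, roughly away from the robot. Collar 62 mm wide, square to the peg; base 120 x 100 mm. The other stand's stubby 46 mm peg is too thick.
- peg_tip (a point): Tip of the slim peg, on its centre line, 85 mm along the peg from the stand's origin.
- capped_bottle: The other white bottle: same square body, but closed by a wide cap with a pointed nozzle; lies beside the first, nozzle towards the robot. Not to be moved. Origin: the nozzle's tip, 26 mm above the table; x runs from there to the bottom, 155 mm away.
Not all that is in view belongs to the job. Leave any blue or purple look-alike of the bottle alone. What is shaped like the stand but purple or yellow is not meant.

How it is judged:
By the outcome, as a careful person would: the job done as asked, in the order asked, and still so for the second after the job is handed in, with the robot touching nothing.
It also fails if it takes over 40 s, if anything falls off the work surface, if the arm or the gripper's body presses on something with over 40 N, if the wrist force passes 120 N, or if a joint passes its speed limit or range.

## Working session

There is one attempt and no reset: what is moved stays moved. The work goes in short steps, Python scripts to look and compute and a shell command to move; the robot and the scene stay as the last step left them, time stands still between calls to the robot, and variables do not carry over. Pictures are saved under pics/ and viewed, about 8 in all and at most 12, crops included, and the job is handed in when it is done.

```bash
mkdir -p pics; python3 - <<'E'
from workcell import env
import cv2,numpy as np
for n in("top","side"):
    f=env.grab_frame(n); cv2.imwrite(f"pics/{n}0.png",f[:,:,::-1])
    c=env.get_calibration(n); print(n,{k:np.round(v,3).tolist() for k,v in c.items()}, (-np.array(c["R"]).T@np.array(c["t"])).round())
s=env.state();print(s["time_s"],s["ee_pos"],s["ee_rot"],s["gripper_width"])
E
```

```text
top {'fx': 498.299, 'fy': 498.299, 'cx': 320.795, 'cy': 192.908, 'k1': -0.073, 'R': [[-0.144, -0.99, -0.005], [-0.964, 0.141, -0.226], [0.224, -0.028, -0.974]], 't': [-62.314, 435.176, 1308.333]} [ 118.  -87. 1372.]
side {'fx': 375.637, 'fy': 375.637, 'cx': 316.109, 'cy': 202.623, 'k1': -0.016, 'R': [[0.894, -0.448, -0.011], [-0.356, -0.694, -0.626], [0.273, 0.564, -0.78]], 't': [-399.413, 143.046, 1227.535]} [  73. -772. 1042.]
0.1 [244.08149916 520.12347505 213.2254441 ] [-1.79909241e+02 -1.94977275e-03  1.54860274e+02] 90.80209228683309
```

View pics/top0.png

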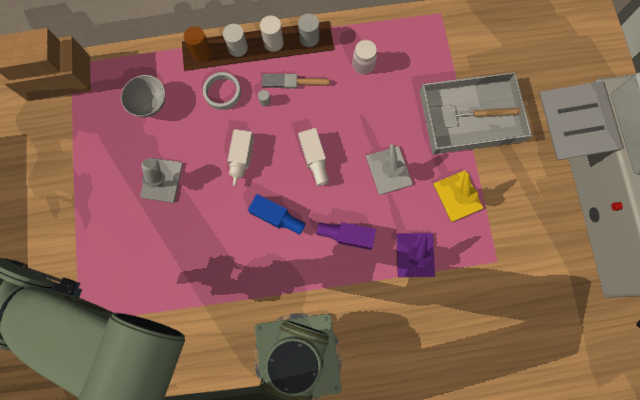

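View pics/side0.png

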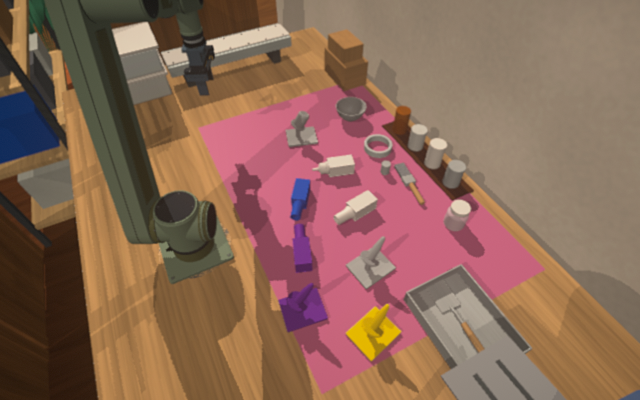

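The top picture shows two white bottles: A at (238,155) has a pointed nozzle and B at (313,156) has an open round neck. There are two grey stands, a stubby peg at (160,178) and a slim one at (390,168). B and the stand at (390,168) fit the description. I'll confirm them in one enlarged crop.

```bash
cat > h.py <<'E'
from workcell import env
import cv2,numpy as np
C={n:env.get_calibration(n) for n in("top","side")}
for c in C.values():
    c["R"]=np.array(c["R"]);c["t"]=np.array(c["t"])
def ray(n,p):
    c=C[n];d=np.array([(p[0]-c["cx"])/c["fx"],(p[1]-c["cy"])/c["fy"]]);u=d.copy()
    for _ in range(20):u=d/(1+c["k1"]*(u@u))
    v=c["R"].T@np.r_[u,1];return -c["R"].T@c["t"],v/np.linalg.norm(v)
def plane(n,p,z):
    o,v=ray(n,p);return o+v*(z-o[2])/v[2]
def tri(pt,ps):
    A=[];b=[];R=[ray("top",pt),ray("side",ps)]
    for o,v in R:
        P=np.eye(3)-np.outer(v,v);A.append(P);b.append(P@o)
    X=np.linalg.lstsq(np.vstack(A),np.hstack(b),rcond=None)[0]
    return X,[float(np.linalg.norm((np.eye(3)-np.outer(v,v))@(X-o))) for o,v in R]
def px(n,X):
    c=C[n];q=c["R"]@np.array(X,float)+c["t"];u=q[:2]/q[2];u=u*(1+c["k1"]*(u@u));return np.array([c["fx"]*u[0]+c["cx"],c["fy"]*u[1]+c["cy"]])
def crop(f,x,y,w,h,s):return cv2.resize(f[y:y+h,x:x+w],None,fx=s,fy=s,interpolation=cv2.INTER_CUBIC)
E
python3 - <<'E'
from h import *
t=cv2.imread("pics/top0.png");s=cv2.imread("pics/side0.png")
a=np.hstack([crop(t,275,115,80,60,5)*1,crop(t,350,135,80,60,5)])
b=np.hstack([crop(s,310,175,80,60,5),crop(s,335,230,80,60,5)])
cv2.imwrite("pics/m1.png",np.vstack([a,b]))
def mask(f,box):
    x,y,w,h=box;hsv=cv2.cvtColor(f,cv2.COLOR_BGR2HSV)
    m=np.zeros(f.shape[:2],np.uint8);m[y:y+h,x:x+w]=cv2.inRange(hsv,(0,0,110),(179,75,255))[y:y+h,x:x+w];return m
for n,f,box in(("top",t,(285,115,60,80)),("side",s,(325,180,60,50))):
    m=mask(f,box);ys,xs=np.nonzero(m);k=max(cv2.findContours(m,0,2)[0],key=cv2.contourArea)
    print(n,len(xs),cv2.minAreaRect(k),[plane(n,p,26).round() for p in cv2.boxPoints(cv2.minAreaRect(k))], cv2.boxPoints(cv2.minAreaRect(k)).round().tolist())
E
```

```text
top 1010 ((314.6999816894531, 157.10000610351562), (57.55344772338867, 20.23857307434082), 71.56504821777344) [array([611., -80.,  26.]), array([ 622., -138.,   26.]), array([ 455., -165.,   26.]), array([ 445., -109.,   26.])] [[296.0, 133.0], [315.0, 127.0], [333.0, 181.0], [314.0, 188.0]]
side 770 ((355.0386047363281, 208.43775939941406), (20.70185089111328, 47.29979705810547), 58.39250564575195) [array([451., -94.,  26.]), array([631., -61.,  26.]), array([ 622., -147.,   26.]), array([ 448., -175.,   26.])] [[329.0, 212.0], [370.0, 187.0], [381.0, 205.0], [340.0, 230.0]]
```

View pics/m1.png

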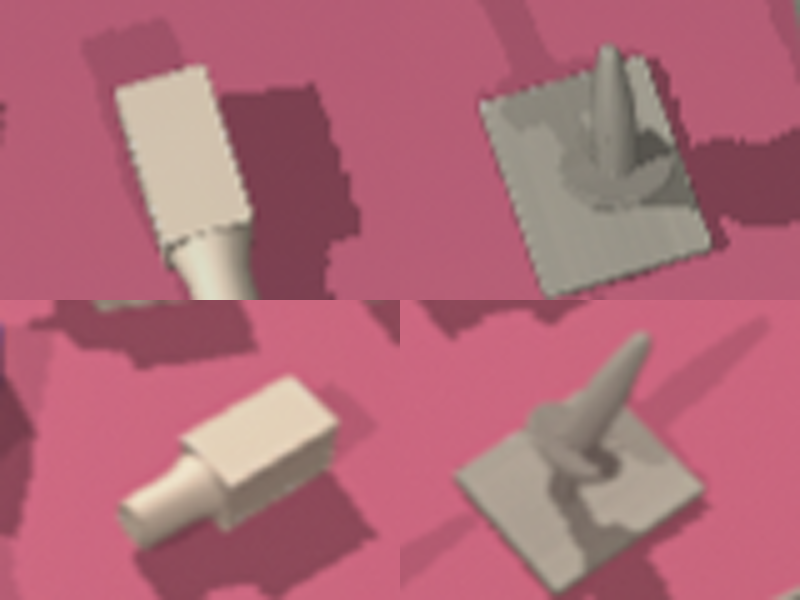

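Confirmed: B has an open neck with no nozzle, and the stand at (390,168) has a slim leaning peg, with its tip at about (391,144) in top and (384,237) in side. Next I triangulate the features read from the crops.

```bash
python3 - <<'E'
from h import *
T=lambda x,y,ox,oy:((x+.5)/5-.5+ox,(y+.5)/5-.5+oy)
tb=lambda x,y:T(x,y,275,115); ts=lambda x,y:T(x-400,y,350,135)
sb=lambda x,y:T(x,y-300,310,175); ss=lambda x,y:T(x-400,y-300,335,230)
def show(l,a,b):
    X,e=tri(a,b);print(l,X.round(1),np.round(e,1));return X
P=[show(l,a,b) for l,a,b in(("far+y",tb(116,91),sb(290,375)),("far-y",tb(205,66),sb(338,425)),("near-y",tb(252,217),sb(230,485)),("near+y",tb(163,247),sb(182,440)))]
for p in((116,91),(205,66),(252,217),(163,247)):print(" z52",plane("top",tb(*p),52).round(1))
for p in((290,375),(338,425),(230,485),(182,440)):print(" side z52",plane("side",sb(*p),52).round(1))
print("mouth side z26",plane("side",sb(131,528),26).round(1))
show("tip",ts(608,47),ss(645,336))
print("tip top z",plane("top",ts(608,47),143.6),plane("side",ss(645,336),143.6))
for a,b in(((480,103),None),((645,57),None),((712,243),(705,490)),((550,297),(558,593)),((480,103),(453,475))):
    if b:show("base",ts(*a),ss(*b))
    print("  z10",plane("top",ts(*a),10).round(1))
show("foot~",ts(612,180),ss(575,445))
E
```

```text
far+y [602.7 -86.   52.6] [1.4 1.4]
far-y [ 610.4 -137.4   49.9] [0.7 0.7]
near-y [ 517.6 -150.4   53.2] [0.6 0.6]
near+y [509.7 -99.5  48.6] [1.2 1.2]
 z52 [601.5 -85.7  52. ]
 z52 [ 608.9 -137.1   52. ]
 z52 [ 517.4 -150.3   52. ]
 z52 [507.5 -99.2  52. ]
 side z52 [604.5 -85.6  52. ]
 side z52 [ 610.  -138.7   52. ]
 side z52 [ 518.8 -149.6   52. ]
 side z52 [ 509.4 -101.8   52. ]
mouth side z26 [ 453.4 -134.4   26. ]
tip [ 502.7 -321.5  143.2] [0.3 0.3]
tip top z [ 502.32817466 -321.38194178  143.6       ] [ 502.80047891 -321.7725507   143.6       ]
  z10 [ 521.6 -268.4   10. ]
  z10 [ 535.1 -366.9   10. ]
base [ 451.3 -387.    88.4] [49.5 49.5]
  z10 [ 421.1 -384.6   10. ]
base [ 458.5 -318.9 -161. ] [19.1 19.1]
  z10 [ 403.6 -288.6   10. ]
base [ 472.3 -268.1  -20.2] [55.9 55.9]
  z10 [ 521.6 -268.4   10. ]
foot~ [ 457.3 -326.9   61.5] [4.7 4.7]
```

```bash
python3 - <<'E'
import numpy as np
from scipy.spatial.transform import Rotation as Ro
R0=Ro.from_euler
# orientation model: Rz(J1)Ry(J2+J3)Rz(J4)Ry(J5)Rz(J6+90); check at start
m=lambda a,f,b,c,d:R0('ZYZYZ',[a,f,b,c,d+90],degrees=True) if 0 else R0('Z',a,degrees=True)*R0('Y',f,degrees=True)*R0('Z',b,degrees=True)*R0('Y',c,degrees=True)*R0('Z',d+90,degrees=True)
print(m(63.713,107.951,0,72.044,-1.146).as_euler('xyz',degrees=True))
psi=9.3;p=R0('Z',psi,degrees=True).apply([.5,0,.866])
foot=np.array([460.6,-328.3,70])
for yaw in(8.1,188.1):
  g=R0('xyz',[180,0,yaw],degrees=True); 
  Rt=R0('Z',psi-8.1,degrees=True)
  n=R0('Z',psi,degrees=True).apply([0,-1,0])
  F=R0('xyz',[0,0,0])if 0 else Ro.from_rotvec(np.radians(60)*n)*Rt*g
  zt=F.as_matrix()[:,2]; G=foot+100*p
  for d in(220,300):
    W=G+19*zt-d*zt; J1=np.degrees(np.arctan2(W[1],W[0]))
    for f in(100,130):
      for name,Q in(("final",F),("grasp",g)):
        j1=J1 if name=="final" else -12
        q=(R0('Z',j1,degrees=True)*R0('Y',f,degrees=True)).inv()*Q
        e=q.as_euler('ZYZ',degrees=True);print(yaw,d,f,name,W.round(),round(j1),(e-[0,0,90]).round(), F.as_euler('xyz',degrees=True).round(1))
E
```

```text
[1.79995001e+02 1.00000698e-04 1.54859000e+02]
8.1 220 100 final [ 338. -348.  257.] -46 [60. 55.  9.] [180.  -60.    9.3]
8.1 220 100 grasp [ 338. -348.  257.] -12 [ 0. 80. 70.] [180.  -60.    9.3]
8.1 220 130 final [ 338. -348.  257.] -46 [ 85.  46. -28.] [180.  -60.    9.3]
8.1 220 130 grasp [ 338. -348.  257.] -12 [-0. 50. 70.] [180.  -60.    9.3]
8.1 300 100 final [ 270. -360.  297.] -53 [61. 61.  5.] [180.  -60.    9.3]
8.1 300 100 grasp [ 270. -360.  297.] -12 [ 0. 80. 70.] [180.  -60.    9.3]
8.1 300 130 final [ 270. -360.  297.] -53 [ 81.  51. -29.] [180.  -60.    9.3]
8.1 300 130 grasp [ 270. -360.  297.] -12 [-0. 50. 70.] [180.  -60.    9.3]
188.1 220 100 final [ 338. -348.  257.] -46 [  60.   55. -171.] [ 180.    60.  -170.7]
188.1 220 100 grasp [ 338. -348.  257.] -12 [   0.   80. -110.] [ 180.    60.  -170.7]
188.1 220 130 final [ 338. -348.  257.] -46 [  85.   46. -208.] [ 180.    60.  -170.7]
188.1 220 130 grasp [ 338. -348.  257.] -12 [   0.   50. -110.] [ 180.    60.  -170.7]
188.1 300 100 final [ 270. -360.  297.] -53 [  61.   61. -175.] [ 180.    60.  -170.7]
188.1 300 100 grasp [ 270. -360.  297.] -12 [   0.   80. -110.] [ 180.    60.  -170.7]
188.1 300 130 final [ 270. -360.  297.] -53 [  81.   51. -209.] [ 180.    60.  -170.7]
188.1 300 130 grasp [ 270. -360.  297.] -12 [   0.   50. -110.] [ 180.    60.  -170.7]
```

```bash
python3 -m jog '[{"dx":0.017,"dy":-0.0355,"wz":-0.143,"grip":-1},{"dx":0.017,"dy":-0.0355,"wz":-0.143,"grip":-1},{"dx":0.017,"dy":-0.0355,"wz":-0.143,"grip":-1},{"dx":0.017,"dy":-0.0355,"wz":-0.143,"grip":-1},{"dx":0.017,"dy":-0.0355,"wz":-0.143,"grip":-1},{"dx":0.017,"dy":-0.0355,"wz":-0.143,"grip":-1},{"dx":0.017,"dy":-0.0355,"wz":-0.143,"grip":-1},{"dx":0.017,"dy":-0.0355,"wz":-0.143,"grip":-1},{"dx":0.017,"dy":-0.0355,"wz":-0.143,"grip":-1},{"dx":0.017,"dy":-0.0355,"wz":-0.143,"grip":-1}]'
python3 -m jog '[{"dx":0.017,"dy":-0.0355,"wz":-0.143,"grip":-1},{"dx":0.017,"dy":-0.0355,"wz":-0.143,"grip":-1},{"dx":0.017,"dy":-0.0355,"wz":-0.143,"grip":-1},{"dx":0.017,"dy":-0.0355,"wz":-0.143,"grip":-1},{"dx":0.017,"dy":-0.0355,"wz":-0.143,"grip":-1},{"dx":0.017,"dy":-0.0355,"wz":-0.143,"grip":-1},{"dx":0.017,"dy":-0.0355,"wz":-0.143,"grip":-1},{"dx":0.017,"dy":-0.0355,"wz":-0.131,"grip":-1},{"grip":-1},{"grip":-1}]'
python3 -c "
from workcell import env
print(env.state()['qpos'])"
```

```text
[ 6.37134850e+01  1.83468413e+01  8.96979881e+01  1.39737935e-04
  7.20459506e+01 -1.14683396e+00]invalid input
invalid input
```

```bash
python3 -m jog '[{"dx":0.017,"dy":-0.0355,"dz":0,"wx":0,"wy":0,"wz":-0.143,"grip":-1},{"dx":0.017,"dy":-0.0355,"dz":0,"wx":0,"wy":0,"wz":-0.143,"grip":-1},{"dx":0.017,"dy":-0.0355,"dz":0,"wx":0,"wy":0,"wz":-0.143,"grip":-1},{"dx":0.017,"dy":-0.0355,"dz":0,"wx":0,"wy":0,"wz":-0.143,"grip":-1},{"dx":0.017,"dy":-0.0355,"dz":0,"wx":0,"wy":0,"wz":-0.143,"grip":-1},{"dx":0.017,"dy":-0.0355,"dz":0,"wx":0,"wy":0,"wz":-0.143,"grip":-1},{"dx":0.017,"dy":-0.0355,"dz":0,"wx":0,"wy":0,"wz":-0.143,"grip":-1},{"dx":0.017,"dy":-0.0355,"dz":0,"wx":0,"wy":0,"wz":-0.143,"grip":-1},{"dx":0.017,"dy":-0.0355,"dz":0,"wx":0,"wy":0,"wz":-0.143,"grip":-1},{"dx":0.017,"dy":-0.0355,"dz":0,"wx":0,"wy":0,"wz":-0.143,"grip":-1}]' && python3 -m jog '[{"dx":0.017,"dy":-0.0355,"dz":0,"wx":0,"wy":0,"wz":-0.143,"grip":-1},{"dx":0.017,"dy":-0.0355,"dz":0,"wx":0,"wy":0,"wz":-0.143,"grip":-1},{"dx":0.017,"dy":-0.0355,"dz":0,"wx":0,"wy":0,"wz":-0.143,"grip":-1},{"dx":0.017,"dy":-0.0355,"dz":0,"wx":0,"wy":0,"wz":-0.143,"grip":-1},{"dx":0.017,"dy":-0.0355,"dz":0,"wx":0,"wy":0,"wz":-0.143,"grip":-1},{"dx":0.017,"dy":-0.0355,"dz":0,"wx":0,"wy":0,"wz":-0.143,"grip":-1},{"dx":0.017,"dy":-0.0355,"dz":0,"wx":0,"wy":0,"wz":-0.143,"grip":-1},{"dx":0.017,"dy":-0.0355,"dz":0,"wx":0,"wy":0,"wz":-0.131,"grip":-1},{"dx":0,"dy":0,"dz":0,"wx":0,"wy":0,"wz":0,"grip":-1},{"dx":0,"dy":0,"dz":0,"wx":0,"wy":0,"wz":0,"grip":-1}]'
python3 -c "
from workcell import env
print(env.state()['qpos'],env.state()['force'])"
```

```text
time_s: 1.1
ee_pos: [414.5, 164.0, 213.8]
ee_rot: [-180.0, 0.0, 72.6]
force: [-0.1, -0.9, 0.2]
gripper_width: 90.7
time_s: 2.1
ee_pos: [549.9, -118.8, 213.1]
ee_rot: [-179.9, 0.1, 8.0]
force: [0.1, 0.3, 0.0]
gripper_width: 91.2
[-1.33764688e+01  1.72841257e+01  9.12698996e+01  2.49171592e-02
  7.15606114e+01  6.85832216e+01] [0.11031453 0.29747888 0.0081492 ]
```

```bash
python3 -m jog '[{"dx":0.003,"dy":0,"dz":-0.04,"wx":0,"wy":0,"wz":0,"grip":-1},{"dx":0,"dy":0,"dz":-0.04,"wx":0,"wy":0,"wz":0,"grip":-1},{"dx":0,"dy":0,"dz":-0.04,"wx":0,"wy":0,"wz":0,"grip":-1},{"dx":0,"dy":0,"dz":-0.04,"wx":0,"wy":0,"wz":0,"grip":-1},{"dx":0,"dy":0,"dz":-0.025,"wx":0,"wy":0,"wz":0,"grip":-1},{"dx":0,"dy":0,"dz":-0.018,"wx":0,"wy":0,"wz":0,"grip":-1},{"dx":0,"dy":0,"dz":0,"wx":0,"wy":0,"wz":0,"grip":-1},{"dx":0,"dy":0,"dz":0,"wx":0,"wy":0,"wz":0,"grip":-1}]'
python3 - <<'E'
from h import *
t=env.grab_frame("top")[:,:,::-1];s=env.grab_frame("side")[:,:,::-1]
cv2.imwrite("pics/g1.png",np.hstack([crop(t,265,100,80,110,5),crop(s,310,150,80,110,5)]))
E
```

```text
time_s: 2.9
ee_pos: [553.2, -117.5, 11.5]
ee_rot: [-180.0, 0.0, 8.2]
force: [0.0, 0.5, -0.9]
gripper_width: 91.3
```

View pics/g1.png

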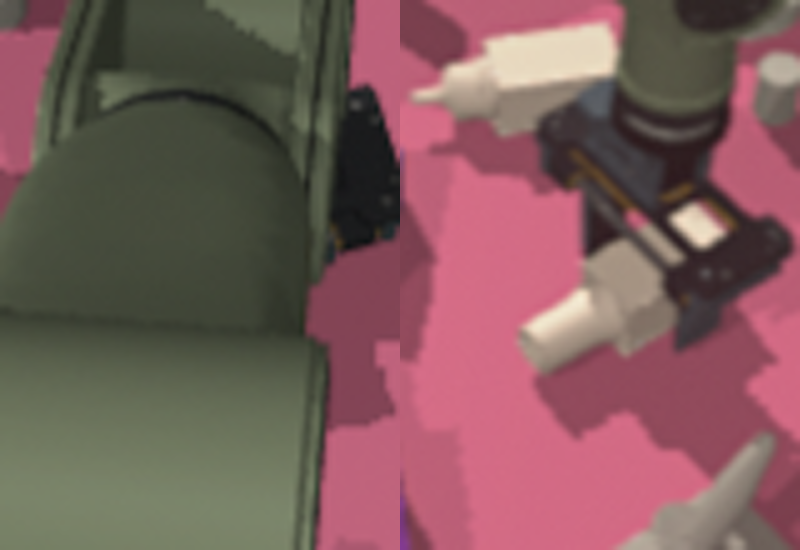

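The side view shows the fingers straddling the body of the open bottle, with its mouth visible at the crop's (530,345). The capped bottle is clear. Closing the gripper now.

```bash
python3 -m jog '[{"dx":0,"dy":-0.002,"dz":0,"wx":0,"wy":0,"wz":0,"grip":1},{"dx":0,"dy":0,"dz":0,"wx":0,"wy":0,"wz":0,"grip":1},{"dx":0,"dy":0,"dz":0,"wx":0,"wy":0,"wz":0,"grip":1},{"dx":0,"dy":0,"dz":0,"wx":0,"wy":0,"wz":0,"grip":1},{"dx":0,"dy":0,"dz":0,"wx":0,"wy":0,"wz":0,"grip":1},{"dx":0,"dy":0,"dz":0,"wx":0,"wy":0,"wz":0,"grip":1},{"dx":0,"dy":0,"dz":0,"wx":0,"wy":0,"wz":0,"grip":1},{"dx":0,"dy":0,"dz":0,"wx":0,"wy":0,"wz":0,"grip":1}]' 25
```

```text
time_s: 3.8
ee_pos: [553.3, -120.4, 11.0]
ee_rot: [-180.0, 0.0, 8.1]
force: [0.3, 0.5, 1.6]
gripper_width: 52.1
```

```bash
python3 -m jog '[{"dx":0,"dy":0,"dz":0.02,"wx":0,"wy":0,"wz":0,"grip":1},{"dx":0,"dy":0,"dz":0.04,"wx":0,"wy":0,"wz":0,"grip":1},{"dx":0,"dy":0,"dz":0.048,"wx":0,"wy":0,"wz":0,"grip":1},{"dx":0,"dy":0,"dz":0.048,"wx":0,"wy":0,"wz":0,"grip":1},{"dx":0,"dy":0,"dz":0.048,"wx":0,"wy":0,"wz":0,"grip":1},{"dx":0,"dy":0,"dz":0.046,"wx":0,"wy":0,"wz":0,"grip":1},{"dx":0,"dy":0,"dz":0.04,"wx":0,"wy":0,"wz":0.02,"grip":1},{"dx":0,"dy":0,"dz":0,"wx":0,"wy":0,"wz":0,"grip":1}]' && python3 -m jog '[{"dx":0.0031,"dy":-0.0188,"dz":0,"wx":0.0169,"wy":-0.1033,"wz":0,"grip":1},{"dx":0.0031,"dy":-0.0188,"dz":0,"wx":0.0169,"wy":-0.1033,"wz":0,"grip":1},{"dx":0.0031,"dy":-0.0188,"dz":0,"wx":0.0169,"wy":-0.1033,"wz":0,"grip":1},{"dx":0.0031,"dy":-0.0188,"dz":0,"wx":0.0169,"wy":-0.1033,"wz":0,"grip":1},{"dx":0.0031,"dy":-0.0188,"dz":0,"wx":0.0169,"wy":-0.1033,"wz":0,"grip":1},{"dx":0.0031,"dy":-0.0188,"dz":0,"wx":0.0169,"wy":-0.1033,"wz":0,"grip":1},{"dx":0.0031,"dy":-0.0188,"dz":0,"wx":0.0169,"wy":-0.1033,"wz":0,"grip":1},{"dx":0.0031,"dy":-0.0188,"dz":0,"wx":0.0169,"wy":-0.1033,"wz":0,"grip":1},{"dx":0.0031,"dy":-0.0188,"dz":0,"wx":0.0169,"wy":-0.1033,"wz":0,"grip":1},{"dx":0.0031,"dy":-0.0188,"dz":0,"wx":0.0169,"wy":-0.1033,"wz":0,"grip":1}]'
python3 -c "
from workcell import env
print(env.state()['qpos'],env.state()['force'])"
```

```text
time_s: 4.6
ee_pos: [555.8, -121.1, 307.2]
ee_rot: [179.7, -0.7, 9.2]
force: [0.1, -0.3, -0.7]
gripper_width: 51.6
time_s: 5.6
ee_pos: [583.2, -309.2, 299.3]
ee_rot: [-179.8, -60.1, 9.0]
force: [0.3, 1.1, -2.2]
gripper_width: 51.5
[-51.65176426  12.56608371 110.93254069  76.40013298  51.13977371
 -20.60724775] [ 0.31809913  1.09712613 -2.24098094]
```

```bash
python3 - <<'E'
from h import *
for n,b in(("top",(340,80,80,120)),("side",(335,170,80,120))):
    f=env.grab_frame(n)[:,:,::-1];cv2.imwrite(f"pics/p_{n}.png",f)
a,b=[cv2.imread(f"pics/p_{n}.png") for n in("top","side")]
cv2.imwrite("pics/p1.png",np.hstack([crop(a,340,90,80,120,5),crop(b,335,160,80,120,5)]))
print(px("top",[502.5,-321.5,143.6]),px("side",[502.5,-321.5,143.6]))
E
```

```text
[391.23297371 143.93146615] [383.45874003 236.76898758]
```

View pics/p1.png

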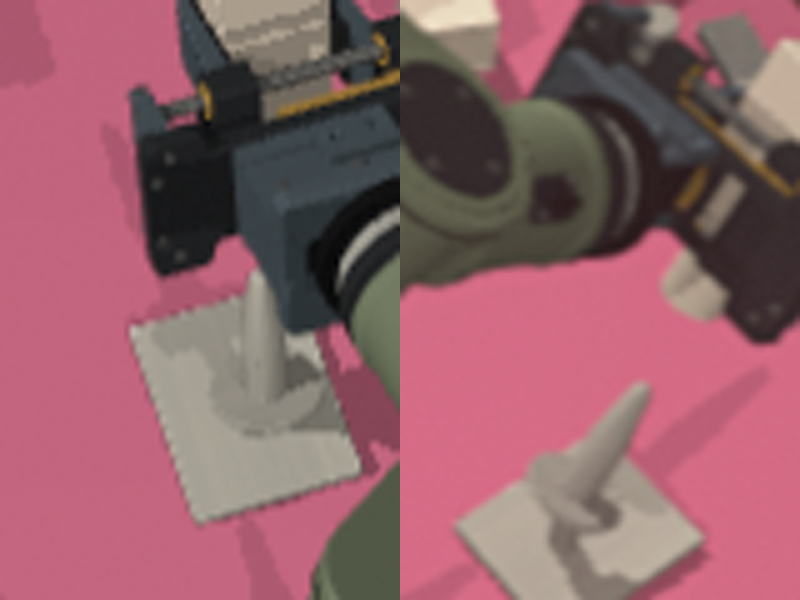

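The side view shows the neck, rim corner at about the crop's (663,290), above and beyond the peg tip at (645,385). The hand hides it in the top view. I'll compare the rim predicted from the tool pose with this picture.

```bash
python3 - <<'E'
from h import *
from scipy.spatial.transform import Rotation as Ro
s=env.state();R=Ro.from_euler('xyz',s["ee_rot"],degrees=True);T=np.array(s["ee_pos"])
print(T,s["ee_rot"])
w=lambda v:T+R.apply(v)
M=w([-100,0,-15]);print("mouth",M,"axis",R.apply([1,0,0]))
# tip line
foot=np.array([460.6,-328.3,70]);psi=np.radians(9.3);p=np.array([.5*np.cos(psi),.5*np.sin(psi),.866])
r=M-foot;a=r@p;print("along",a,"lateral",(r-a*p).round(1))
rim=np.array([px("side",w([-100,18*np.cos(t),-15+18*np.sin(t)])) for t in np.linspace(0,2*np.pi,73)])
cr=lambda q:((q-[335,160]+.5)*5-.5+[400,0]).round()
print("rim minx",cr(rim[rim[:,0].argmin()]),"maxy",cr(rim[rim[:,1].argmax()]),"c",cr(px("side",M)))
f=cv2.imread("pics/p_side.png");hsv=cv2.cvtColor(f,cv2.COLOR_BGR2HSV)
m=np.zeros(f.shape[:2],np.uint8);m[205:232,385:403]=cv2.inRange(hsv,(5,0,90),(40,110,255))[205:232,385:403]
ys,xs=np.nonzero(m);print([(y,xs[ys==y].min(),xs[ys==y].max()) for y in sorted(set(ys))])
tm=cv2.imread("pics/p1.png")[240:340,620:780];cv2.imwrite("pics/n1.png",cv2.resize(tm,None,fx=4,fy=4))
E
```

```text
[ 581.89429065 -310.41578045  294.94479415] [-179.00291685  -59.63404518    8.05585962]
mouth [ 519.06504793 -319.57195155  216.24504326] axis [0.50053264 0.07084297 0.8628142 ]
along 156.20173383462372 lateral [-18.6  -3.9  11. ]
rim minx [656. 283.] maxy [704. 320.] c [685. 297.]
[(np.int64(205), np.int64(395), np.int64(398)), (np.int64(206), np.int64(396), np.int64(397)), (np.int64(210), np.int64(392), np.int64(393)), (np.int64(211), np.int64(391), np.int64(393)), (np.int64(212), np.int64(390), np.int64(394)), (np.int64(213), np.int64(390), np.int64(394)), (np.int64(214), np.int64(389), np.int64(395)), (np.int64(215), np.int64(388), np.int64(397)), (np.int64(216), np.int64(388), np.int64(398)), (np.int64(217), np.int64(388), np.int64(399)), (np.int64(218), np.int64(388), np.int64(400)), (np.int64(219), np.int64(389), np.int64(400)), (np.int64(220), np.int64(390), np.int64(399)), (np.int64(221), np.int64(391), np.int64(399)), (np.int64(222), np.int64(392), np.int64(398)), (np.int64(223), np.int64(394), np.int64(396))]
```

View pics/n1.png

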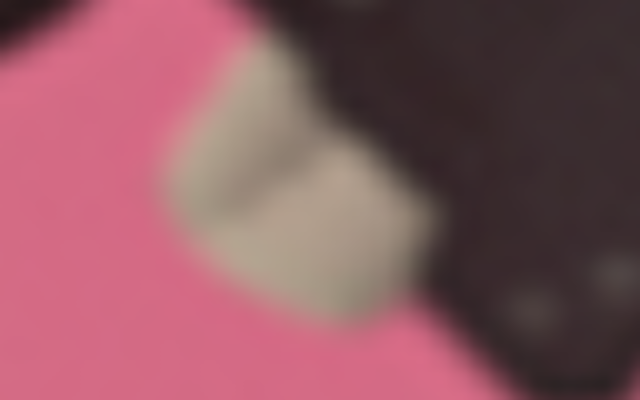

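```bash
for i in 1 2; do python3 -m jog '[{"dx":0,"dy":0,"dz":0,"wx":0,"wy":0,"wz":0,"grip":1},{"dx":0,"dy":0,"dz":0,"wx":0,"wy":0,"wz":0,"grip":1}]'; done
```

```text
time_s: 5.9
ee_pos: [584.4, -307.6, 301.0]
ee_rot: [-179.9, -59.9, 9.2]
force: [0.6, -0.1, -1.6]
gripper_width: 52.0
time_s: 6.1
ee_pos: [584.7, -307.5, 301.9]
ee_rot: [180.0, -60.0, 9.4]
force: [-0.4, -0.3, -1.4]
gripper_width: 51.7
```

```bash
python3 -m jog '[{"dx":-0.005,"dy":-0.0006,"dz":-0.023,"wx":0,"wy":0,"wz":0,"grip":1},{"dx":-0.005,"dy":-0.0006,"dz":-0.023,"wx":0,"wy":0,"wz":0,"grip":1},{"dx":-0.0047,"dy":-0.0007,"dz":-0.0236,"wx":0,"wy":0,"wz":0,"grip":1},{"dx":0,"dy":0,"dz":0,"wx":0,"wy":0,"wz":0,"grip":1},{"dx":0,"dy":0,"dz":0,"wx":0,"wy":0,"wz":0,"grip":1},{"dx":0,"dy":0,"dz":0,"wx":0,"wy":0,"wz":0,"grip":1},{"dx":0,"dy":0,"dz":0,"wx":0,"wy":0,"wz":0,"grip":1},{"dx":0,"dy":0,"dz":0,"wx":0,"wy":0,"wz":0,"grip":1}]'
python3 - <<'E'
from h import *
from scipy.spatial.transform import Rotation as Ro
b=env.grab_frame("side")[:,:,::-1];a=env.grab_frame("top")[:,:,::-1]
cv2.imwrite("pics/q1.png",np.hstack([crop(a,350,90,60,90,6),crop(b,355,190,60,90,6)]))
cv2.imwrite("pics/q_side.png",b)
s=env.state();R=Ro.from_euler('xyz',s["ee_rot"],degrees=True);T=np.array(s["ee_pos"]);print(T,s["ee_rot"])
w=lambda v:T+R.apply(v)
rim=np.array([px("side",w([-100,18*np.cos(t),-15+18*np.sin(t)])) for t in np.linspace(0,2*np.pi,73)])
cr=lambda q:((q-[355,190]+.5)*6-.5+[360,0]).round()
print("rim minx",cr(rim[rim[:,0].argmin()]),"maxy",cr(rim[rim[:,1].argmax()]),"tip",cr(px("side",[502.5,-321.5,143.6])))
E
```

```text
time_s: 6.9
ee_pos: [570.0, -310.5, 232.6]
ee_rot: [179.9, -60.0, 9.3]
force: [-0.2, 0.3, -1.1]
gripper_width: 51.7
[ 569.75660806 -310.41657475  232.06445343] [-179.98332048  -60.00525179    9.23935069]
rim minx [510. 251.] maxy [563. 293.] tip [533. 283.]
```

View pics/q1.png

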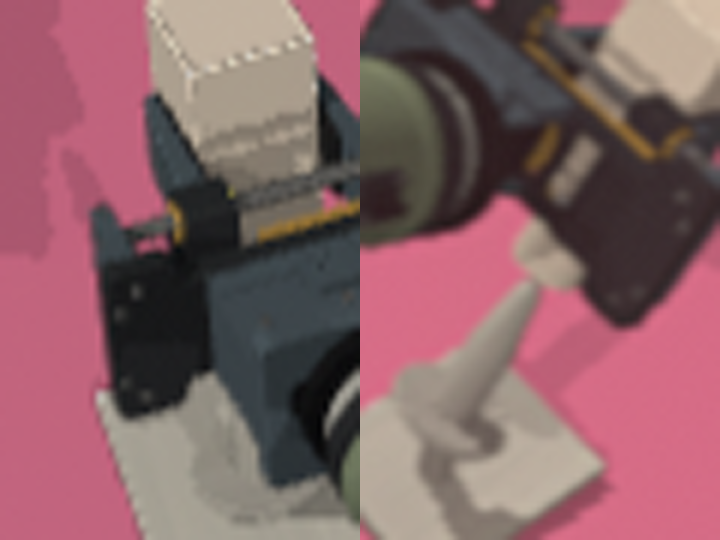

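The rim in the picture, at about (512,253) and (565,291), agrees with the prediction of (510,251) and (563,293). The peg tip at (533,283) is right under the mouth, so I slide down along the peg.

```bash
python3 -m jog '[{"dx":-0.0049,"dy":-0.0008,"dz":-0.0087,"wx":0,"wy":0,"wz":0,"grip":1},{"dx":-0.0049,"dy":-0.0008,"dz":-0.0087,"wx":0,"wy":0,"wz":0,"grip":1},{"dx":-0.0049,"dy":-0.0008,"dz":-0.0087,"wx":0,"wy":0,"wz":0,"grip":1},{"dx":-0.0049,"dy":-0.0008,"dz":-0.0087,"wx":0,"wy":0,"wz":0,"grip":1},{"dx":0,"dy":0,"dz":0,"wx":0,"wy":0,"wz":0,"grip":1},{"dx":0,"dy":0,"dz":0,"wx":0,"wy":0,"wz":0,"grip":1},{"dx":0,"dy":0,"dz":0,"wx":0,"wy":0,"wz":0,"grip":1}]'
python3 -m jog '[{"dx":-0.0049,"dy":-0.0008,"dz":-0.0087,"wx":0,"wy":0,"wz":0,"grip":1},{"dx":-0.0049,"dy":-0.0008,"dz":-0.0087,"wx":0,"wy":0,"wz":0,"grip":1},{"dx":0,"dy":0,"dz":0,"wx":0,"wy":0,"wz":0,"grip":1},{"dx":0,"dy":0,"dz":0,"wx":0,"wy":0,"wz":0,"grip":1},{"dx":0,"dy":0,"dz":0,"wx":0,"wy":0,"wz":0,"grip":1}]'
```

```text
time_s: 7.7
ee_pos: [550.4, -313.8, 197.3]
ee_rot: [-180.0, -60.0, 9.2]
force: [-1.1, -0.9, -2.0]
gripper_width: 51.9
time_s: 8.2
ee_pos: [540.7, -315.3, 180.0]
ee_rot: [-180.0, -60.0, 9.3]
force: [-0.1, 0.1, -1.3]
gripper_width: 52.1
```

```bash
python3 -m jog '[{"dx":-0.0049,"dy":-0.0008,"dz":-0.0087,"wx":0,"wy":0,"wz":0,"grip":1},{"dx":-0.0049,"dy":-0.0008,"dz":-0.0087,"wx":0,"wy":0,"wz":0,"grip":1},{"dx":-0.0025,"dy":-0.0004,"dz":-0.0043,"wx":0,"wy":0,"wz":0,"grip":1},{"dx":0,"dy":0,"dz":0,"wx":0,"wy":0,"wz":0,"grip":1},{"dx":0,"dy":0,"dz":0,"wx":0,"wy":0,"wz":0,"grip":1},{"dx":0,"dy":0,"dz":0,"wx":0,"wy":0,"wz":0,"grip":1}]'
python3 -m jog '[{"dx":-0.0025,"dy":-0.0004,"dz":-0.0043,"wx":0,"wy":0,"wz":0,"grip":1},{"dx":-0.001,"dy":-0.0002,"dz":-0.0017,"wx":0,"wy":0,"wz":0,"grip":1},{"dx":0,"dy":0,"dz":0,"wx":0,"wy":0,"wz":0,"grip":1},{"dx":0,"dy":0,"dz":0,"wx":0,"wy":0,"wz":0,"grip":1},{"dx":0,"dy":0,"dz":0,"wx":0,"wy":0,"wz":0,"grip":1}]'
```

```text
time_s: 8.8
ee_pos: [528.2, -317.3, 158.1]
ee_rot: [-180.0, -60.0, 9.2]
force: [0.6, 0.8, -2.0]
gripper_width: 51.9
time_s: 9.3
ee_pos: [524.4, -317.8, 151.5]
ee_rot: [-179.9, -60.0, 9.1]
force: [-0.3, -0.4, -0.7]
gripper_width: 52.1
```

Now about 3 mm from the collar with no force. I continue in 1 mm steps until contact.

```bash
for i in 1; do python3 -m jog '[{"dx":-0.0005,"dy":-0.0001,"dz":-0.0009,"wx":0,"wy":0,"wz":0,"grip":1},{"dx":-0.0005,"dy":-0.0001,"dz":-0.0009,"wx":0,"wy":0,"wz":0,"grip":1},{"dx":0,"dy":0,"dz":0,"wx":0,"wy":0,"wz":0,"grip":1},{"dx":0,"dy":0,"dz":0,"wx":0,"wy":0,"wz":0,"grip":1}]'; done
python3 -m jog '[{"dx":-0.0005,"dy":-0.0001,"dz":-0.0009,"wx":0,"wy":0,"wz":0,"grip":1},{"dx":0,"dy":0,"dz":0,"wx":0,"wy":0,"wz":0,"grip":1},{"dx":0,"dy":0,"dz":0,"wx":0,"wy":0,"wz":0,"grip":1}]'
python3 -m jog '[{"dx":-0.0005,"dy":-0.0001,"dz":-0.0009,"wx":0,"wy":0,"wz":0,"grip":1},{"dx":0,"dy":0,"dz":0,"wx":0,"wy":0,"wz":0,"grip":1},{"dx":0,"dy":0,"dz":0,"wx":0,"wy":0,"wz":0,"grip":1}]'
```

```text
time_s: 9.7
ee_pos: [523.4, -318.0, 149.6]
ee_rot: [-179.9, -60.0, 9.1]
force: [0.4, -0.7, -1.8]
gripper_width: 51.8
time_s: 10.0
ee_pos: [523.3, -318.0, 149.6]
ee_rot: [-179.9, -60.1, 9.2]
force: [1.0, 1.3, 2.9]
gripper_width: 51.8
time_s: 10.3
ee_pos: [523.3, -318.0, 149.7]
ee_rot: [-179.9, -60.2, 9.2]
force: [2.3, 1.3, 5.2]
gripper_width: 51.7
```

Contact came where expected, about 1 mm from the computed seat, with the force along the peg rising to 5–6 N. I open the gripper and look before retreating.

```bash
python3 -m jog '[{"dx":0,"dy":0,"dz":0,"wx":0,"wy":0,"wz":0,"grip":-0.2},{"dx":0,"dy":0,"dz":0,"wx":0,"wy":0,"wz":0,"grip":-0.5},{"dx":0,"dy":0,"dz":0,"wx":0,"wy":0,"wz":0,"grip":-1},{"dx":0,"dy":0,"dz":0,"wx":0,"wy":0,"wz":0,"grip":-1},{"dx":0,"dy":0,"dz":0,"wx":0,"wy":0,"wz":0,"grip":-1},{"dx":0,"dy":0,"dz":0,"wx":0,"wy":0,"wz":0,"grip":-1},{"dx":0,"dy":0,"dz":0,"wx":0,"wy":0,"wz":0,"grip":-1}]'
python3 - <<'E'
from h import *
b=env.grab_frame("side")[:,:,::-1];a=env.grab_frame("top")[:,:,::-1]
cv2.imwrite("pics/r1.png",np.hstack([crop(a,345,100,70,90,5),crop(b,340,200,70,90,5)]))
E
```

```text
time_s: 11.0
ee_pos: [522.4, -318.2, 147.8]
ee_rot: [-179.9, -60.0, 9.1]
force: [-0.8, 0.2, -0.4]
gripper_width: 90.9
```

View pics/r1.png

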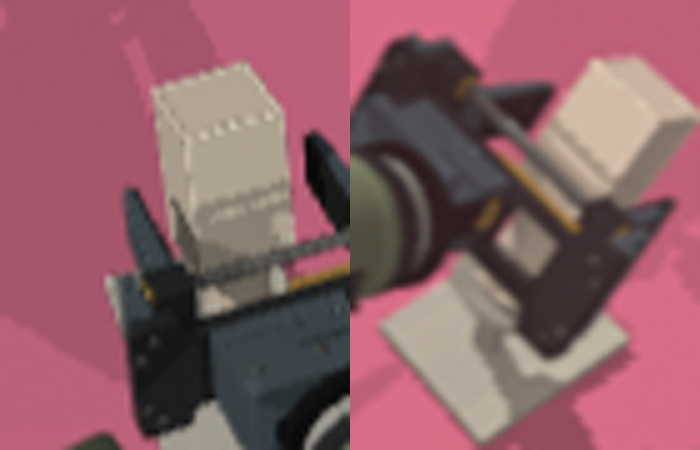

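The fingers are fully open on both sides of the bottle, and it stands leaning on the peg. I retreat straight back along the tool axis.

```bash
python3 -m jog '[{"dx":-0.0085,"dy":-0.0014,"dz":0.005,"wx":0,"wy":0,"wz":0,"grip":-1},{"dx":-0.017,"dy":-0.0028,"dz":0.01,"wx":0,"wy":0,"wz":0,"grip":-1},{"dx":-0.017,"dy":-0.0028,"dz":0.01,"wx":0,"wy":0,"wz":0,"grip":-1},{"dx":-0.017,"dy":-0.0028,"dz":0.01,"wx":0,"wy":0,"wz":0,"grip":-1},{"dx":-0.017,"dy":-0.0028,"dz":0.01,"wx":0,"wy":0,"wz":0,"grip":-1},{"dx":-0.017,"dy":-0.0028,"dz":0.01,"wx":0,"wy":0,"wz":0,"grip":-1},{"dx":-0.01,"dy":-0.0028,"dz":0.02,"wx":0,"wy":0,"wz":0,"grip":-1},{"dx":-0.01,"dy":0,"dz":0.03,"wx":0,"wy":0,"wz":0,"grip":-1},{"dx":0,"dy":0,"dz":0,"wx":0,"wy":0,"wz":0,"grip":-1},{"dx":0,"dy":0,"dz":0,"wx":0,"wy":0,"wz":0,"grip":-1}]'
python3 - <<'E'
from h import *
b=env.grab_frame("side")[:,:,::-1];a=env.grab_frame("top")[:,:,::-1]
cv2.imwrite("pics/f1.png",np.hstack([crop(a,220,80,200,200,2),crop(b,310,140,100,100*2,2),crop(b,345,200,60,120,3)[:400] if 0 else cv2.resize(b[200:300,345:415],(280,400),interpolation=cv2.INTER_CUBIC)])[:, :800])
print(env.state()["qpos"].round(),env.state()["time_s"])
E
```

```text
time_s: 12.1
ee_pos: [408.3, -336.5, 253.3]
ee_rot: [179.9, -59.9, 9.3]
force: [-0.1, 0.2, -0.5]
gripper_width: 91.2
[-74.  11. 122.  71.  66. -36.] 12.2
```

View pics/f1.png

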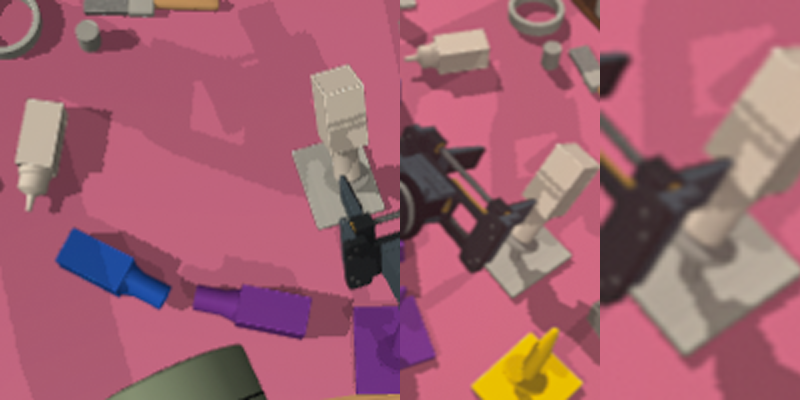

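```bash
python3 -c "
from workcell import env
print(env.state()['force'],env.job_done())"
```

```text
the job is handed in; nothing more can be done
[ 0.67860349  0.16633414 -0.50896765] None
```

The open white bottle is mouth down on the slim leaning peg, let go, with the gripper backed off about 130 mm. The job was handed in at about 12 s of the 40 s allowed; no verdict was reported.

- **Grasp and seating:** I gripped the body by its upright sides, tilted it 60° and slid it along the peg. It met no resistance until it stopped about 1 mm short of the computed collar position, where the force rose to 5–6 N.
- **Last checks:** The final pictures show the bottle standing on the peg with its mouth at the collar. The nozzle bottle and the blue and purple look-alikes lie where they were. With the gripper clear, the tool force read under 1 N.
- **Failures and disagreements:** My first two move commands were refused as invalid input because rows need every key; nothing moved. One early check of the neck position was off by about 2 mm because the arm was still settling. Repeated at rest, it agreed within 0.4 pixel.
- **Not seen directly:** The mouth's contact on the collar was partly hidden by a finger in the last side view. That it is fully seated rests on the contact force and position as well as the picture.

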